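# Settle bowl and cup in their wells on the high chair tray

### The arm

A 7-joint arm with a two-finger parallel gripper is mounted at the origin on the work surface. World frame = base frame: x ahead of the robot, y to its left, z up, the work surface at z = 0. Lengths are in m, angles in rad, forces in N, time in s.
With the tool pointing down it reaches from about 0.35 to 0.775 m from the base axis. Payload 3.1 kg.
Tool frame: the origin (TCP) lies at the very end of the fingers, on their centre line; the grasp point (between the pads) lies 19 mm behind it (bot.grasp_offset is the distance from the TCP to the grasp point, in m); z points along the fingers, y is the line along which they close (so a half turn about z gives the same grasp; the last joint's range is limited). The gripper opens to 85 mm and grips with 20 to 120 N. Pads are 22 mm wide; open, the fingers measure 114 mm over their backs; the gripper's body (76 mm by 85 mm) begins 54 mm behind the grasp point. The pads swing forward as they close: fully open they stand 13 mm farther back than shut.
Start: joints at [1.08, 0.311, 0.014, 1.512, -0.004, 1.319, -0.027], TCP at [0.239, -0.496, 0.231] pointing down, gripper open.
Joint ranges: [-2.7, 2.7], [-0.3, 1.91], [-1.27, 1.3], [0.12, 2.57], [-1.44, 4.58], [0.2, 2.03], [-3.05, 3.05]. Speed limits (rad/s): [2.79, 2.79, 3.14, 3.14, 3.14, 3.14, 3.14].

### API

Orientations are given as a rotation vector (axis times angle).
In Python, from rig import bot gives the robot as it stands. The module is installed in compiled form; this text tells all that it offers.
- The arm moves only by the shell command python3 -m crank 'ROWS' [FORCE]. ROWS is JSON, a list of rows, each an object with "jaw": the finger opening in cm, from 0 to 8.54; "travel": the shift along the tool's x, y, z in cm, a list of three; "turn": the turn, a rotation vector about the tool's x, y, z in degrees, a list of three. A call has 1 to 10 rows; each row shifts and turns the commanded pose from where the row before left it, along the tool's axes as they then stand; what a row does not reach is not made up. A row lasts 1/10 s, in which the tool goes at most 50 mm and 8.59 degrees, less where a joint would pass 70% of its speed; a pose out of reach is approached as far as the arm can. A call is refused whole if a number of a shift passes 5 or a number of a turn 8.59, either way. A call with a gripper value outside its range is refused whole. The fingers move at their own pace and stop on an object; FORCE is the grip in N (left out, the last holds). Time passes only in rows, so rows that do not move let the fingers close. It gives the time, the measured TCP pose, the force, the opening and the grip force at its end, in the units of the state.
- bot.state(): the state, without advancing time (a new reading comes with each control period).
- bot.capture(name): name is "scene" or "top"; returns a dict with "pixels" (420x560x3 uint8, red, green, blue), "depth" (420x560 float32, m along the optical axis (not along the pixel's ray), 0 where there is no reading), "fx", "fy", "cx", "cy" (pixels), "extrinsics" (4x4, takes a point from camera to world coordinates). Camera axes: x right, y down, z forward; pixel columns grow to the right and rows downward; lengths in m; the calibration is good to about 2 mm. A picture is of the moment at which its call begins.
- bot.close_job(): hands the job in; it is judged then, once.
The state is a dict: "t": time; "qpos": joint angles; "joint_vel": joint speeds; "effort": joint torques, N m; "tcp_pos": TCP position; "orientation": TCP orientation; "ft_force": force on the tool from outside, world axes, zero at the start; "torque": the same for the moment, N m; "width": finger opening in m; "gripper_force": force on a finger pad.
Only numpy, scipy, OpenCV 4.12 (cv2) and the standard library are available. Lean on these libraries where they do the work, as an engineer would, in place of code of your own. Each camera call takes 0.05 s, during which the arm holds its last target. There are 200 camera calls.

### The job

Lay the high chair tray for a snack: push the dispenser's drawer fully shut, and slide the bowl and the cup across the tray, without picking them up, each into the one well of the graded row that fits it, so that both sit level on the bottoms of their wells. Leave the spoon and the toy car where they are.

Things in the scene. Friction and masses are not known exactly. Their poses are not given: they have to be found in the camera images.
- tray: sage green high chair tray, 430 x 620 mm, its flat 26 mm above the table, with a 12 mm high round rim; it does not move. Origin on the table under the flat; x points away from the robot along the tray's depth (front edge 235 mm before the origin, far edge 195 mm beyond), y runs left along the row of wells, z up. The flat between the front edge and the wells is clear apart from the things on it.
- well1 (a point): centre of the mouth (at the level of the flat) of the smallest round well: 64 mm in diameter, 10 mm deep, flat bottom, upright sides. All four wells stand in a row along the tray's y, 120 mm beyond its origin, 14 mm apart edge to edge, graded from the smallest next to the dispenser to the largest. At the start the open drawer hangs partly over this one and blocks it.
- well2 (a point): centre of the mouth of the second well, 80 mm in diameter, 10 mm deep
- well3 (a point): centre of the mouth of the third well, 96 mm in diameter, 10 mm deep. A vessel pushed low on its side rides level over its own well until nearly centred, then leans away from the pusher, leading edge down, and drops level when followed farther: 6 mm past where the flat would ask for the bowl, 10 mm for the cup. Seated, it has 3 mm of play all round.
- well4 (a point): centre of the mouth of the largest well, 112 mm in diameter, 10 mm deep
- bowl: white ceramic bowl, 48 mm high, about 260 g: upright foot 90 mm in diameter for the lowest 12 mm, then 100 mm at 30 mm height and 102 mm at the rim. Loose, on the flat before the larger wells. Origin at the centre of its underside, z up. Slides at about 2 N (over a well's edge up to 15 N).
- cup: clear plastic cup, 64 mm high, about 60 g: 58 mm in diameter for the lowest 12 mm, widening evenly to 68 mm at the rim. Loose, on the flat before the smaller wells. Origin at the centre of its underside, z up. It slides at under 1 N.
- drawer (a joint): the dispenser's drawer: 0 is fully shut, positive is how far it is pulled out in m (at most 0.1), towards the tray's +y, along the row of wells. It stays where it is left; pushing it takes about 1 to 2 N.
- drawer_lip (a point): middle of the front edge of the drawer's lip, a wooden strip 70 mm long (along the tray's x) and 8 mm thick, 43 mm above the flat, standing 12 mm out from the drawer's front; the front is 126 mm wide and reaches from 6 to 52 mm above the flat. It moves with the drawer. The dispenser's clear-fronted hopper rises to 210 mm above the flat, set back 45 mm behind the shut drawer.
- spoon: silicone spoon, 150 mm long, lying crosswise on the flat near the tray's front edge, left; bystander. Origin at the middle of its underside, x along it.
- toy_car: wooden toy car, 110 x 64 x 55 mm, standing on the flat in front of the dispenser, near the tray's right edge, pointing along the tray's x; bystander. Origin at the middle of its underside, x along it.
Mind the look-alikes: they are no part of the job. There is more than one size of the bowl; the one meant has the size given above.

How it is judged:
By the outcome, as a careful person would: the job done as asked, in the order asked, and still so for the second after the job is handed in, with the robot touching nothing.
It also fails if it takes over 70 s, if anything falls off the work surface, if the arm or the gripper's body presses on something with over 40 N, if the wrist force passes 120 N, or if a joint passes its speed limit or range.

## Working session

There is one attempt and no reset: what is moved stays moved. The work goes in short steps, Python scripts to look and compute and a shell command to move; the robot and the scene stay as the last step left them, time stands still between calls to the robot, and variables do not carry over. Pictures are saved under pics/ and viewed, at most 12 in all, crops included, and the job is handed in when it is done.

```bash
mkdir -p pics; cat > h.py <<'E'
from rig import bot
import numpy as np, cv2
def cap(n,f):
    c=bot.capture(n); cv2.imwrite('pics/'+f,c['pixels'][:,:,::-1]); np.savez('pics/'+f+'.npz',**c); return c
def pts(c):
    d=c['depth'];v,u=np.mgrid[:d.shape[0],:d.shape[1]]
    P=np.stack([(u-c['cx'])/c['fx']*d,(v-c['cy'])/c['fy']*d,d],-1)
    E=c['extrinsics'];return P@E[:3,:3].T+E[:3,3]
def ray(c,u,v,z):
    E=c['extrinsics'];r=E[:3,:3]@np.array([(u-c['cx'])/c['fx'],(v-c['cy'])/c['fy'],1.]);o=E[:3,3]
    return o+r*(z-o[2])/r[2]
E
python3 - <<'E'
from h import *
for n in('top','scene'):
    c=cap(n,n+'0.png');print(n,c['fx'],c['extrinsics'].round(3).tolist())
s=bot.state();print(s['tcp_pos'],s['orientation'],s['t'],s['width'])
E
```

```text
top 416.429528292423 [[0.001, -0.981, 0.196, 0.395], [-1.0, -0.001, -0.001, 0.07], [0.001, -0.196, -0.981, 1.071], [0.0, 0.0, 0.0, 1.0]]
scene 516.273196485788 [[0.264, 0.704, -0.659, 1.48], [0.964, -0.201, 0.172, -0.148], [-0.011, -0.681, -0.732, 1.01], [0.0, 0.0, 0.0, 1.0]]
[ 0.23837221 -0.49491206  0.23029341] [-3.06070817e+00 -6.98774812e-01  8.98022864e-04] 0.1 0.08548802827863915
```

View pics/top0.png

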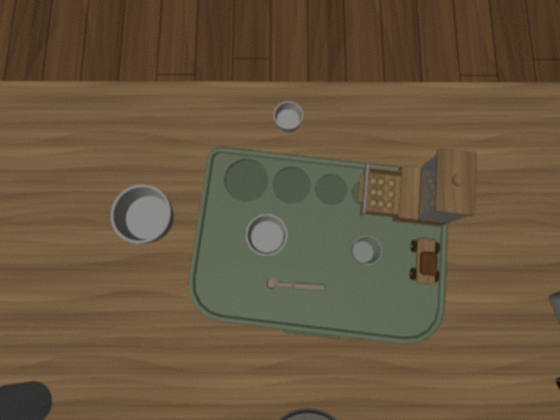

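View pics/scene0.png

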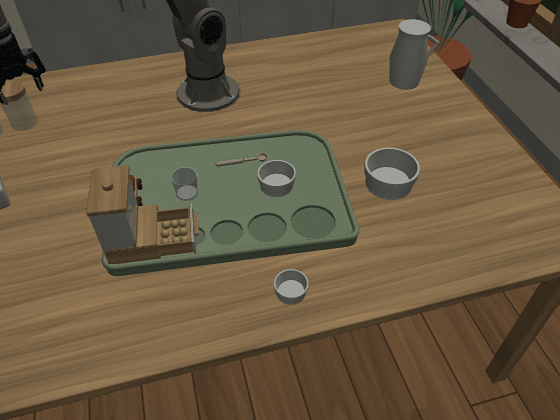

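The top view shows the bowl near (267,235), the cup near (366,250), wells 4/3/2/1 at (246,180), (291,185), (331,189), ~(358,192), and the drawer lip near (363,190). The spoon is at (297,286) and the car at (427,261). The scene view agrees, with the look-alike bowls off the tray.

```bash
cat > m.py <<'E'
from h import *
def circ(P):  # algebraic circle fit
    A=np.c_[2*P,np.ones(len(P))];x=np.linalg.lstsq(A,(P**2).sum(1),rcond=None)[0]
    return x[:2],np.sqrt(x[2]+x[0]**2+x[1]**2)
def ringtop(c,u,v,zr,zlo,rad=40):
    P=pts(c);vv,uu=np.mgrid[:420,:560]
    m=((uu-u)**2+(vv-v)**2<rad**2)&(P[...,2]>zlo)&(P[...,2]<zr+.01)&(c['depth']>0)
    n,l,st,_=cv2.connectedComponentsWithStats(m.astype(np.uint8));k=1+np.argmax(st[1:,4])
    cs,_=cv2.findContours((l==k).astype(np.uint8),cv2.RETR_EXTERNAL,cv2.CHAIN_APPROX_NONE)
    return P[l==k]
E
python3 - <<'E'
from m import *
c={k:v for k,v in np.load('pics/top0.png.npz').items()}
P=pts(c);g=cv2.cvtColor(c['pixels'],cv2.COLOR_RGB2GRAY)
print('flat',np.median(P[255:275,300:340,2]),'wells',[P[v,u].round(3).tolist() for u,v in((246,180),(291,185),(331,189))])
# wells: darker floor in gray
for n,u,v in(('w4',246,180),('w3',291,185),('w2',331,189)):
    print(n,g[v,u-30:u+31:3])
    m=(P[...,2]<.0215)&(P[...,2]>.01);m=m.astype(np.uint8)
    _,l,st,ce=cv2.connectedComponentsWithStats(m,connectivity=4);k=l[v,u]
    Q=P[l==k];print(k,st[k],Q.mean(0).round(4),np.ptp(Q,axis=0).round(4))
for n,u,v,zr in(('bowl',267,235,.074),('cup',366,250,.09)):
    Q=ringtop(c,u,v,zr,zr-.008,30);print(n,len(Q),circ(Q[:,:2]),Q.mean(0),np.ptp(Q,axis=0),Q[:,2].max())
# lip etc
print('row190',P[190,352:375].round(3).tolist())
for z in(.069,): print(ray(c,363,190,z))
v,u=np.mgrid[:420,:560]
# tray rim outline
m=(P[...,2]>.033)&(P[...,2]<.043)&(u>180)&(u<460)&(v>140)&(v<350)
Q=P[m];print(Q.min(0),Q.max(0))
E
python3 - <<'E'
import cv2
a=cv2.imread('pics/top0.png')[135:345,185:485]
cv2.imwrite('pics/crop0.png',cv2.resize(cv2.convertScaleAbs(a,alpha=1.6),None,fx=2.6,fy=2.6,interpolation=cv2.INTER_CUBIC))
E
```

```text
flat 0.027072594147536266 wells [[0.667, 0.155, 0.016], [0.654, 0.038, 0.015], [0.643, -0.066, 0.019]]
w4 [ 99  96 101  76  83  84  82  85  87  86  84  87  86  86  86  81  84  89
  97  83  84]
15 [ 225  159   43   41 1342] [0.6693 0.1546 0.0176] [0.1086 0.1096 0.0098]
w3 [ 88  81  91 101  86  85  82  87  85  85  84  82  83  86  86  85  88 100
  93  84  82]
16 [274 167  36  35 992] [0.6554 0.0366 0.0174] [0.0925 0.0914 0.0108]
w2 [ 87  85  86  98 101  84  84  86  85  87  82  86  85  85  84  83  99  85
  85  81  93]
18 [316 174  31  30 692] [ 0.6438 -0.0651  0.0175] [0.0778 0.078  0.0105]
bowl 292 (array([0.51814114, 0.09950798]), np.float64(0.0479231586001427)) [0.52044017 0.10007137 0.07458269] [0.09922164 0.09879161 0.01455503] 0.08062971097915017
cup 135 (array([ 0.48069962, -0.13812348]), np.float64(0.032102712191079505)) [ 0.48369708 -0.14260404  0.08956135] [0.06588663 0.06562573 0.01202662] 0.09446764247867823
row190 [[0.641, -0.121, 0.016], [0.64, -0.123, 0.019], [0.64, -0.125, 0.018], [0.64, -0.128, 0.018], [0.64, -0.131, 0.018], [0.64, -0.133, 0.018], [0.64, -0.135, 0.02], [0.628, -0.128, 0.072], [0.627, -0.13, 0.074], [0.627, -0.132, 0.076], [0.626, -0.134, 0.077], [0.627, -0.137, 0.076], [0.628, -0.14, 0.072], [0.626, -0.141, 0.079], [0.626, -0.143, 0.081], [0.627, -0.147, 0.073], [0.635, -0.157, 0.039], [0.635, -0.16, 0.04], [0.633, -0.16, 0.051], [0.632, -0.162, 0.053], [0.631, -0.163, 0.058], [0.631, -0.165, 0.059], [0.631, -0.168, 0.056]]
[ 0.62828762 -0.13828501  0.069     ]
[ 0.26282711 -0.35252733  0.03300018] [0.7533543  0.29006404 0.04299751]
```

View pics/crop0.png

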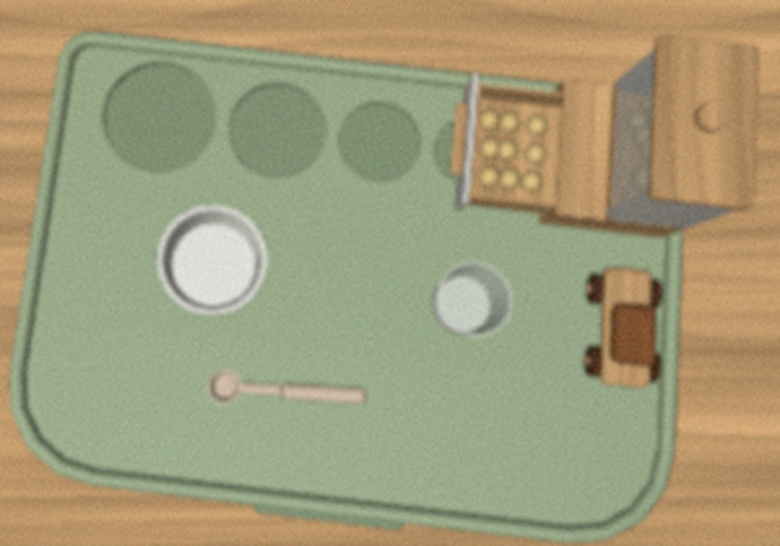

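The crop confirms it: three wells are clear, the drawer lip covers well1, and the car and spoon are away from the push paths. Now finer centres from contours and rays.

```bash
cat >> m.py <<'E'
Rz=lambda a:np.array([[np.cos(a),-np.sin(a),0],[np.sin(a),np.cos(a),0],[0,0,1]])
from scipy.spatial.transform import Rotation as R
def go(p,yaw=None,tilt=0):
    """print travel cm (tool axes now) to p, and current pose"""
    s=bot.state();M=R.from_rotvec(s['orientation']).as_matrix()
    x=M[:,0];print('t',round(s['t'],1),'tcp',s['tcp_pos'].round(4),'toolx yaw',round(np.degrees(np.arctan2(x[1],x[0])),2),'toolz',M[:,2].round(3),'F',s['ft_force'].round(1),'w',round(s['width'],3))
    if p is not None: print('travel cm',(M.T@(np.array(p)-s['tcp_pos'])*100).round(2))
def contour(c,m,z):
    cs,_=cv2.findContours(m.astype(np.uint8),cv2.RETR_EXTERNAL,cv2.CHAIN_APPROX_NONE)
    k=max(cs,key=cv2.contourArea)[:,0,:]
    Q=np.array([ray(c,u,v,z) for u,v in k]);return circ(Q[:,:2])
E
python3 - <<'E'
from m import *
c={k:v for k,v in np.load('pics/top0.png.npz').items()}
r=cv2.GaussianBlur(c['pixels'],(5,5),0)[...,1].astype(float)
print(r[212,300],r[185,291])
th=(r[212,300]+r[185,291])/2
W=[]
for n,u,v in(('w4',246,180),('w3',291,185),('w2',331,189)):
    _,l=cv2.connectedComponents((r<th).astype(np.uint8),connectivity=4)
    o=contour(c,l==l[v,u],.026);print(n,o);W.append(o[0])
d=W[0]-W[2];print(np.linalg.norm(W[0]-W[1]),np.linalg.norm(W[1]-W[2]));d/=np.linalg.norm(d);print('w1',W[2]-.086*d,'yaw',np.degrees(np.arctan2(-d[0],d[1])))
# bowl/cup: non-green pixels
p=c['pixels'].astype(int);ng=(p[...,1]-p[...,0]<8)
vv,uu=np.mgrid[:420,:560]
for n,u,v,z,q in(('bowl',267,235,.074,30),('cup',366,250,.09,20)):
    o=contour(c,ng&((uu-u)**2+(vv-v)**2<q*q),z);print(n,o)
P=pts(c);print('lip/front high pts')
m=(P[...,2]>.06)&(P[...,2]<.085)&(uu>352)&(uu<372)&(vv>155)&(vv<225)
for v in range(164,218,6):
    k=np.where(m[v])[0]; print(v,k[:1],P[v,k[0]].round(3) if len(k) else '')
go([.40,-.2,.2]);
E
```

```text
105.0 90.0
w4 (array([0.67011597, 0.05096186]), np.float64(0.7166286533094685))
w3 (array([0.65383026, 0.03819813]), np.float64(0.049062574012335186))
w2 (array([ 0.6419656 , -0.06366236]), np.float64(0.040953979307259435))
0.020691482492721777 0.10254916175259512
w1 [ 0.6214545  -0.14718059] yaw -13.798097001114268
bowl (array([0.51764423, 0.099894  ]), np.float64(0.0509766282523007))
cup (array([ 0.47903028, -0.13597627]), np.float64(0.034337857426214))
lip/front high pts
164 [366] [ 0.694 -0.147  0.073]
170 [365] [ 0.68  -0.146  0.066]
176 [360] [ 0.663 -0.132  0.072]
182 [360] [ 0.647 -0.131  0.074]
188 [359] [ 0.633 -0.128  0.071]
194 [359] [ 0.617 -0.127  0.074]
200 [358] [ 0.602 -0.125  0.072]
206 [362] [ 0.589 -0.135  0.065]
212 [362] [ 0.573 -0.133  0.071]
t 0.1 tcp [ 0.2384 -0.4949  0.2303] toolx yaw 25.72 toolz [-0.001  0.002 -1.   ] F [-0.3  0.6  0.3] w 0.085
travel cm [ 27.36 -19.55   3.07]
```

```bash
python3 -m crank '[{"jaw":0,"travel":[3.9,-2.8,0.4],"turn":[0,0,0]},{"jaw":0,"travel":[3.9,-2.8,0.4],"turn":[0,0,0]},{"jaw":0,"travel":[3.9,-2.8,0.4],"turn":[0,0,0]},{"jaw":0,"travel":[3.9,-2.8,0.4],"turn":[0,0,0]},{"jaw":0,"travel":[3.9,-2.8,0.4],"turn":[0,0,0]},{"jaw":0,"travel":[3.9,-2.8,0.4],"turn":[0,0,0]},{"jaw":0,"travel":[3.9,-2.8,0.4],"turn":[0,0,8.1]},{"jaw":0,"travel":[0,0,0],"turn":[0,0,8.1]},{"jaw":0,"travel":[0,0,0],"turn":[0,0,8.1]},{"jaw":0,"travel":[0,0,0],"turn":[0,0,8.1]}]'; python3 -c "
from m import *
go([.636,-.085,.15])"
```

```text
t: 1.1
tcp_pos: [0.3965, -0.2056, 0.2033]
orientation: [-3.137, 0.16, 0.002]
ft_force: [0.1, -0.4, 0.8]
width: -0.0001
gripper_force: 0.0
t 1.1 tcp [ 0.3965 -0.2056  0.2033] toolx yaw -5.85 toolz [-0.001  0.    -1.   ] F [ 0.1 -0.4  0.8] w -0.0
travel cm [ 22.6  -14.44   5.31]
```

```bash
python3 -m crank '[{"jaw":0,"travel":[3.8,-2.4,0.3],"turn":[0,0,0]},{"jaw":0,"travel":[3.8,-2.4,0.3],"turn":[0,0,0]},{"jaw":0,"travel":[3.8,-2.4,0.3],"turn":[0,0,0]},{"jaw":0,"travel":[3.8,-2.4,0.3],"turn":[0,0,0]},{"jaw":0,"travel":[3.8,-2.4,0.3],"turn":[0,0,0]},{"jaw":0,"travel":[3.6,-2.4,0.3],"turn":[0,0,0.8]},{"jaw":0,"travel":[0,0,4.3],"turn":[0,0,0]},{"jaw":0,"travel":[0,0,4.3],"turn":[0,0,0]},{"jaw":0,"travel":[0,0,4.3],"turn":[0,0,0]},{"jaw":0,"travel":[0,0,0],"turn":[0,0,0]}]'; python3 -c "
from m import *
go([.632,-.129,.055]); c=cap('top','top1.png')
cv2.imwrite('pics/crop1.png',cv2.resize(cv2.imread('pics/top1.png')[135:285,225:485],None,fx=3,fy=3)) "
```

```text
t: 2.1
tcp_pos: [0.6288, -0.0847, 0.0488]
orientation: [-3.136, 0.175, 0.027]
ft_force: [-1.4, 0.4, -0.9]
width: -0.0005
gripper_force: 0.0
t 2.1 tcp [ 0.6288 -0.0847  0.0488] toolx yaw -6.38 toolz [-0.017  0.001 -1.   ] F [-1.4  0.4 -0.9] w -0.0
travel cm [ 0.8   4.37 -0.64]
```

View pics/crop1.png

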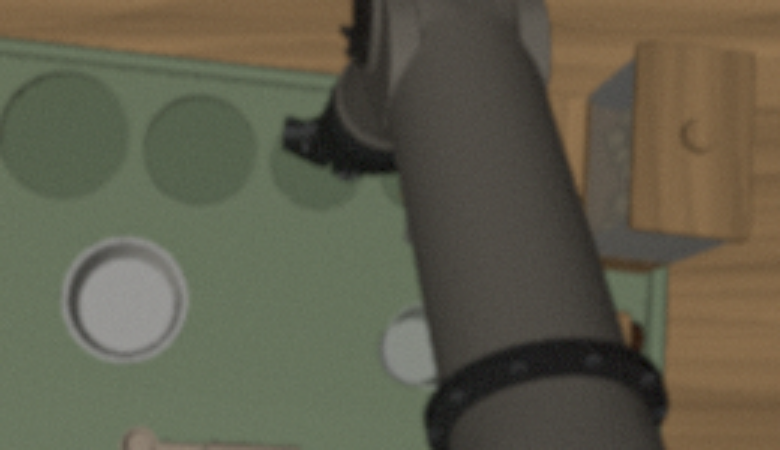

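The picture shows the gripper standing at well2 (about (330,150) in the crop), with the arm hiding the drawer. Next I push along tool +y and watch the force.

```bash
python3 -m crank '[{"jaw":0,"travel":[0.5,2,0],"turn":[0,0,0]},{"jaw":0,"travel":[0,1.0,0],"turn":[0,0,0]},{"jaw":0,"travel":[0,1.0,0],"turn":[0,0,0]},{"jaw":0,"travel":[0,1,0],"turn":[0,0,0]},{"jaw":0,"travel":[0,1,0],"turn":[0,0,0]},{"jaw":0,"travel":[0,1,0],"turn":[0,0,0]},{"jaw":0,"travel":[0,1,0],"turn":[0,0,0]}]'; python3 -m crank '[{"jaw":0,"travel":[0,1,0],"turn":[0,0,0]},{"jaw":0,"travel":[0,0.5,0],"turn":[0,0,0]},{"jaw":0,"travel":[0,0.5,0],"turn":[0,0,0]}]'|sed -n '2p;4p;5p'; python3 -m crank '[{"jaw":0,"travel":[0,0.5,0],"turn":[0,0,0]},{"jaw":0,"travel":[0,0.3,0],"turn":[0,0,0]}]'|sed -n '2p;4p;5p'
```

```text
t: 2.85
tcp_pos: [0.6316, -0.1656, 0.057]
orientation: [-3.136, 0.175, 0.0]
ft_force: [0.0, 0.7, 0.6]
width: -0.0
gripper_force: 0.7
tcp_pos: [0.6292, -0.1855, 0.0566]
ft_force: [0.2, 2.3, 1.0]
width: 0.0003
tcp_pos: [0.6283, -0.1933, 0.0566]
ft_force: [-1.0, 1.3, 1.1]
width: -0.0001
```

```bash
for i in 1; do python3 -m crank '[{"jaw":0,"travel":[0,0.5,0],"turn":[0,0,0]},{"jaw":0,"travel":[0,0.3,0],"turn":[0,0,0]}]'|sed -n '2p;4p'; python3 -m crank '[{"jaw":0,"travel":[0,0.4,0],"turn":[0,0,0]}]'|sed -n '2p;4p'; python3 -m crank '[{"jaw":0,"travel":[0,0.3,0],"turn":[0,0,0]}]'|sed -n '2p;4p';  python3 -m crank '[{"jaw":0,"travel":[0,0.3,0],"turn":[0,0,0]}]'|sed -n '2p;4p'; done
```

```text
tcp_pos: [0.6282, -0.194, 0.0567]
ft_force: [-0.7, 10.3, 3.0]
tcp_pos: [0.6282, -0.1941, 0.0568]
ft_force: [-0.6, 15.1, 4.3]
tcp_pos: [0.6282, -0.1941, 0.0568]
ft_force: [-1.7, 18.0, 5.1]
tcp_pos: [0.6281, -0.1942, 0.0568]
ft_force: [-2.0, 20.4, 4.9]
```

```bash
python3 -m crank '[{"jaw":0,"travel":[0,-3,0],"turn":[0,0,0]},{"jaw":0,"travel":[0,-4,0],"turn":[0,0,0]},{"jaw":4,"travel":[0,-1,-4],"turn":[0,0,0]},{"jaw":4,"travel":[0,-1,-4.5],"turn":[0,0,0]},{"jaw":4,"travel":[-2,-4.2,0],"turn":[0,0,0]},{"jaw":4,"travel":[-2.5,-4.2,0],"turn":[0,0,0]},{"jaw":4,"travel":[-2.5,-4.2,0],"turn":[0,0,0]},{"jaw":4,"travel":[-2.5,-4.2,0],"turn":[0,0,6]},{"jaw":4,"travel":[-2.5,-3.5,0],"turn":[0,0,6]},{"jaw":4,"travel":[-2.5,-3.5,0],"turn":[0,0,6]}]'; python3 -c "
from m import *
go([.4265,.141,.13])"
```

```text
t: 4.85
tcp_pos: [0.5303, 0.1375, 0.1419]
orientation: [3.068, -0.67, 0.001]
ft_force: [1.3, 0.1, 0.9]
width: 0.0401
gripper_force: 0.0
t 4.8 tcp [0.5303 0.1375 0.1419] toolx yaw -24.64 toolz [ 0.    -0.001 -1.   ] F [1.3 0.1 0.9] w 0.04
travel cm [-9.58  4.01  1.19]
```

```bash
python3 -m crank '[{"jaw":4,"travel":[-3.2,1.3,0],"turn":[0,0,0]},{"jaw":4,"travel":[-3.2,1.3,0],"turn":[0,0,0]},{"jaw":4,"travel":[-3.1,1.4,0],"turn":[0,0,0]},{"jaw":4,"travel":[0,0,0],"turn":[0,6.7,0]},{"jaw":4,"travel":[0,0,0],"turn":[0,6.7,0]},{"jaw":4,"travel":[0,0,0],"turn":[0,6.6,0]},{"jaw":4,"travel":[0,0,0],"turn":[0,0,0]}]'; python3 -c "
from m import *
go([.4265,.141,.034])
c=cap('top','top2.png')
cv2.imwrite('pics/crop2.png',cv2.resize(cv2.imread('pics/top2.png')[135:335,225:485],None,fx=3,fy=3))
P=pts(c);vv,uu=np.mgrid[:420,:560]
p=c['pixels'].astype(int);ng=(p[...,1]-p[...,0]<8)
m=(P[...,2]>.05)&(P[...,2]<.085)&(vv>155)&(vv<225)&(uu>340)&(uu<410)
for v in range(170,215,8):
    k=np.where(m[v])[0]; print(v,k[:1],P[v,k[0]].round(3) if len(k) else '')
print('cup',contour(c,ng&((uu-366)**2+(vv-250)**2<400),.09))
"
```

```text
t: 5.55
tcp_pos: [0.4249, 0.1406, 0.1408]
orientation: [2.956, -0.626, 0.519]
ft_force: [0.3, 0.6, 0.4]
width: 0.0402
gripper_force: 0.0
t 5.5 tcp [0.4249 0.1406 0.1408] toolx yaw -23.88 toolz [ 0.311 -0.142 -0.94 ] F [0.3 0.6 0.4] w 0.04
travel cm [-3.53 -0.13 10.08]
170 [396] [ 0.682 -0.225  0.061]
178 [392] [ 0.658 -0.21   0.073]
186 [391] [ 0.638 -0.208  0.071]
194 [391] [ 0.617 -0.205  0.076]
202 [390] [ 0.598 -0.204  0.068]
210 [393] [ 0.581 -0.214  0.054]
cup (array([ 0.47896168, -0.13626127]), np.float64(0.03403828810324371))
```

View pics/crop2.png

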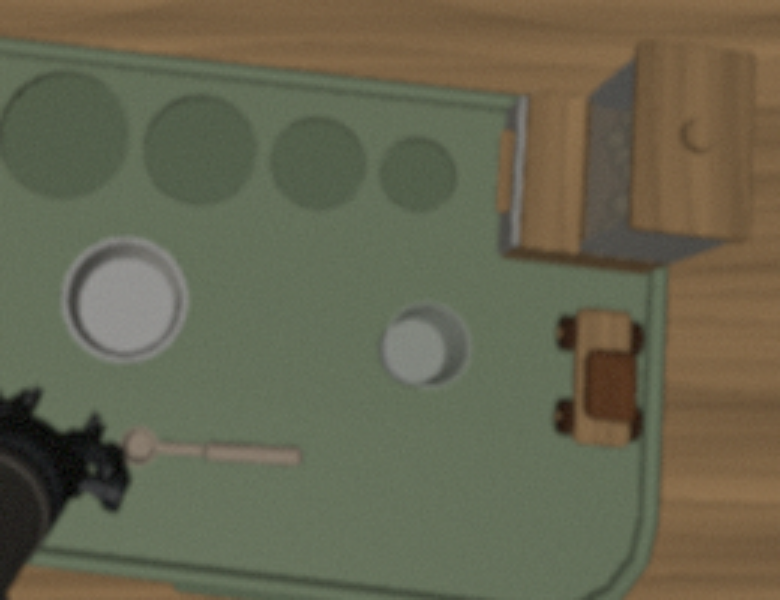

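The drawer is flush with the housing, with the lip at y≈-0.207 (crop (505,170)). All four wells are now clear, and the spoon's bowl at crop (140,445) lies near the right finger.

```bash
python3 - <<'E'
from m import *
c={k:v for k,v in np.load('pics/top2.png.npz').items()}
r=cv2.GaussianBlur(c['pixels'],(5,5),0)[...,1].astype(float)
th=(r[212,300]+r[185,291])/2
for n,u,v,q in(('w4',246,180,27),('w3',291,185,23),('w2',331,189,20),('w1',364,193,17)):
    vv,uu=np.mgrid[:420,:560]
    _,l=cv2.connectedComponents(((r<th)&((uu-u)**2+(vv-v)**2<q*q)).astype(np.uint8),connectivity=4)
    print(n,contour(c,l==l[v,u],.026))
for u,v in((272,278),(282,283),(263,283)):print(ray(c,u,v,.03))
go([.4593,.1263,.06]);go([.4593,.1263,.034])
E
```

```text
w4 (array([0.67121257, 0.1557643 ]), np.float64(0.059126313938097357))
w3 (array([0.65364003, 0.03808969]), np.float64(0.04893688123264291))
w2 (array([ 0.64180095, -0.06370381]), np.float64(0.040983278865360545))
w1 (array([ 0.63185957, -0.14941091]), np.float64(0.03313042501759855))
[0.41488273 0.08616397 0.03      ]
[0.40282307 0.06156285 0.03      ]
[0.40278103 0.10820349 0.03      ]
t 5.6 tcp [0.4269 0.1401 0.1415] toolx yaw -24.08 toolz [ 0.31  -0.141 -0.94 ] F [ 0.9 -0.1 -0.4] w 0.04
travel cm [ 0.53 -0.09  8.86]
t 5.6 tcp [0.4269 0.1401 0.1415] toolx yaw -24.08 toolz [ 0.31  -0.141 -0.94 ] F [ 0.9 -0.1 -0.4] w 0.04
travel cm [-0.35 -0.09 11.31]
```

```bash
python3 -m crank '[{"jaw":4,"travel":[0,0,4],"turn":[0,0,0]},{"jaw":4,"travel":[0,0,4],"turn":[0,0,0]},{"jaw":4,"travel":[-0.3,-0.1,2],"turn":[0,0,0]},{"jaw":4,"travel":[0,0,1.2],"turn":[0,0,0]},{"jaw":4,"travel":[0,0,0],"turn":[0,0,0]},{"jaw":4,"travel":[0,0,0],"turn":[0,0,0]}]'; python3 - <<'E'
from m import *
d=np.array([.6537-.5176,.0381-.0999]);d/=np.linalg.norm(d);print(np.degrees(np.arctan2(d[1],d[0])))
go([*(np.array([.6537,.0381])-.053*d),.034])
E
```

```text
t: 6.2
tcp_pos: [0.4626, 0.1253, 0.0359]
orientation: [2.954, -0.642, 0.521]
ft_force: [-0.2, 0.0, 0.9]
width: 0.0399
gripper_force: 0.0
-24.421748344642808
t 6.2 tcp [0.4626 0.1253 0.0359] toolx yaw -24.52 toolz [ 0.311 -0.142 -0.94 ] F [-0.2  0.   0.9] w 0.04
travel cm [1.469e+01 1.000e-02 5.550e+00]
```

```bash
python3 -m crank '[{"jaw":4,"travel":[0.94,0,0.34],"turn":[0,0,0]},{"jaw":4,"travel":[0.94,0,0.34],"turn":[0,0,0]},{"jaw":4,"travel":[1.13,0,0.41],"turn":[0,0,0]},{"jaw":4,"travel":[1.13,0,0.41],"turn":[0,0,0]},{"jaw":4,"travel":[1.13,0,0.41],"turn":[0,0,0]},{"jaw":4,"travel":[1.13,0,0.41],"turn":[0,0,0]},{"jaw":4,"travel":[1.13,0,0.41],"turn":[0,0,0]},{"jaw":4,"travel":[1.13,0,0.41],"turn":[0,0,0]},{"jaw":4,"travel":[0,0,0],"turn":[0,0,0]}]'; cat > look.py <<'E'
from m import *
import sys
n,rad,zr,u0,v0,wx,wy=sys.argv[1],*map(float,sys.argv[2:])
c=cap('top',n);P=pts(c);E=c['extrinsics']
# bright neutral pixels near (u0,v0): contour -> rim circle
p=c['pixels'].astype(int);vv,uu=np.mgrid[:420,:560]
m=(p[...,1]-p[...,0]<8)&(p.min(-1)>70)&((uu-u0)**2+(vv-v0)**2<(rad*416/1.05+9)**2)
m=cv2.morphologyEx(m.astype(np.uint8),cv2.MORPH_OPEN,np.ones((3,3)))
o=contour(c,m,zr);print('rim centre',o[0].round(4),o[1].round(4),'to well',(np.array([wx,wy])-o[0]).round(4))
cv2.imwrite('pics/z_'+n,cv2.resize(cv2.imread('pics/'+n)[int(v0)-60:int(v0)+60,int(u0)-80:int(u0)+80],None,fx=4,fy=4,interpolation=cv2.INTER_CUBIC))
go([wx,wy,.034])
s=bot.state()['tcp_pos'];print('tcp to centre',np.linalg.norm(o[0]-s[:2]).round(4))
E
python3 look.py b1.png .051 .074 285 197 .6537 .0381
```

```text
t: 7.1
tcp_pos: [0.5473, 0.0863, 0.0361]
orientation: [2.954, -0.643, 0.524]
ft_force: [-0.1, -0.4, 0.7]
width: 0.04
gripper_force: 0.0
rim centre [0.5955 0.0652] 0.0512 to well [ 0.0582 -0.0271]
t 7.2 tcp [0.5462 0.0868 0.0358] toolx yaw -24.51 toolz [ 0.312 -0.142 -0.939] F [ 0.   0.6 -0.2] w 0.04
travel cm [11.02 -0.02  4.22]
tcp to centre 0.0538
```

View pics/z_b1.png

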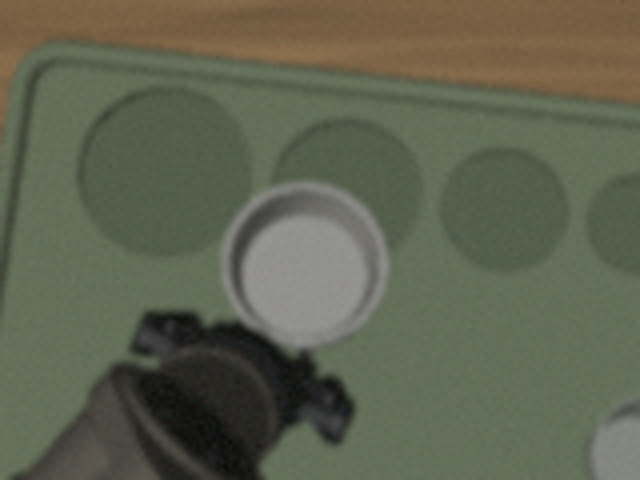

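The bowl sits in the fork at (302,265) in the crop, level, and 64 mm short of well3 on the right line.

```bash
python3 -m crank '[{"jaw":4,"travel":[0.94,0,0.34],"turn":[0,0,0]},{"jaw":4,"travel":[0.94,0,0.34],"turn":[0,0,0]},{"jaw":4,"travel":[0.94,0,0.34],"turn":[0,0,0]},{"jaw":4,"travel":[0.94,0,0.34],"turn":[0,0,0]},{"jaw":4,"travel":[0.94,0,0.34],"turn":[0,0,0]},{"jaw":4,"travel":[0.66,0,0.24],"turn":[0,0,0]},{"jaw":4,"travel":[0.47,0,0.17],"turn":[0,0,0]},{"jaw":4,"travel":[0.28,0,0.1],"turn":[0,0,0]},{"jaw":4,"travel":[0,0,0],"turn":[0,0,0]}]'; cat >> look.py <<'E'
# tilt: rim/edge heights and plane fit over inner floor
q=((np.linalg.norm(P[...,:2]-o[0],axis=-1)<rad*.6)&(P[...,2]>.012)&(P[...,2]<.06));Q=P[q]
A=np.c_[Q[:,:2]-o[0],np.ones(len(Q))];print('floor plane slope,z',np.linalg.lstsq(A,Q[:,2],rcond=None)[0].round(4),len(Q))
for a in range(0,360,45):
    h=o[0]+(rad-.002)*np.array([np.cos(np.radians(a)),np.sin(np.radians(a))])
    k=np.linalg.norm(P[...,:2]-h,axis=-1)<.008; print(a,np.percentile(P[k][:,2],90).round(4),end=' | ')
E
python3 look.py b2.png .051 .074 291 182 .6537 .0381
```

```text
t: 8.05
tcp_pos: [0.6044, 0.0604, 0.0357]
orientation: [2.955, -0.64, 0.521]
ft_force: [-0.5, 0.3, -0.1]
width: 0.0401
gripper_force: 0.2
rim centre [0.6529 0.0373] 0.0504 to well [0.0008 0.0008]
t 8.1 tcp [0.6042 0.0608 0.0357] toolx yaw -24.4 toolz [ 0.311 -0.142 -0.94 ] F [ 0.1 -0.4  0.1] w 0.04
travel cm [5.05 0.02 2.03]
tcp to centre 0.054
floor plane slope,z [-0.0995  0.0775  0.0284] 422
0 0.0655 | 45 0.0714 | 90 0.0761 | 135 0.0762 | 180 0.0759 | 225 0.0715 | 270 0.0684 | 315 0.0646 |
```

```bash
python3 -m crank '[{"jaw":4,"travel":[0.28,0,0.1],"turn":[0,0,0]},{"jaw":4,"travel":[0.19,0,0.07],"turn":[0,0,0]},{"jaw":4,"travel":[0.09,0,0.03],"turn":[0,0,0]},{"jaw":4,"travel":[0,0,0],"turn":[0,0,0]}]'; 
python3 look.py b3.png .051 .064 291 182 .6537 .0381
```

```text
t: 8.5
tcp_pos: [0.6081, 0.0588, 0.035]
orientation: [2.955, -0.638, 0.517]
ft_force: [-5.2, 0.7, -0.5]
width: 0.0399
gripper_force: 2.1
rim centre [0.6586 0.037 ] 0.0508 to well [-0.0049  0.0011]
t 8.6 tcp [0.6082 0.0587 0.035 ] toolx yaw -24.36 toolz [ 0.309 -0.142 -0.94 ] F [-4.9  0.2 -0.7] w 0.04
travel cm [4.66 0.   1.79]
tcp to centre 0.0549
floor plane slope,z [-0.0486  0.0052  0.0255] 421
0 0.0659 | 45 0.0656 | 90 0.0682 | Traceback (most recent call last):
  File "look.py", line 18, in <module>
    k=np.linalg.norm(P[...,:2]-h,axis=-1)<.008; print(a,np.percentile(P[k][:,2],90).round(4),end=' | ')
                                                        ~~~~~~~~~~~~~^^^^^^^^^^^^^^
    return _quantile_unchecked(
        a, q, axis, out, overwrite_input, method, keepdims, weights)
    return _ureduce(a,
                    func=_quantile_ureduce_func,
    ...<5 lines>...
                    overwrite_input=overwrite_input,
                    method=method)
    r = func(a, **kwargs)
    result = _quantile(arr,
                       quantiles=q,
    ...<2 lines>...
                       out=out,
                       weights=wgt)
    slices_having_nans = np.isnan(arr[-1, ...])
                                  ~~~^^^^^^^^^
IndexError: index -1 is out of bounds for axis 0 with size 0
```

```bash
sed -i 's/<.008; print/<.008; k=k if k.any() else P[...,2]>9; print/; s/np.percentile(P\[k\]\[:,2\],90).round(4)/np.percentile(P[k][:,2],90).round(4) if k.any() else None/' look.py; python3 -m crank '[{"jaw":4,"travel":[0.15,0,0.06],"turn":[0,0,0]},{"jaw":4,"travel":[0.1,0,0.04],"turn":[0,0,0]},{"jaw":4,"travel":[0,0,0],"turn":[0,0,0]}]'; 
python3 look.py b4.png .051 .064 291 182 .6537 .0381
```

```text
t: 8.85
tcp_pos: [0.6084, 0.0582, 0.0338]
orientation: [2.956, -0.638, 0.511]
ft_force: [-8.9, 2.4, 0.8]
width: 0.0402
gripper_force: 4.6
rim centre [0.6583 0.0367] 0.0507 to well [-0.0046  0.0014]
t 8.9 tcp [0.6084 0.0582 0.0338] toolx yaw -24.31 toolz [ 0.305 -0.142 -0.942] F [-9.1  1.   0.7] w 0.04
travel cm [ 4.67 -0.04  1.65]
tcp to centre 0.0543
floor plane slope,z [-0.036   0.0042  0.0251] 423
0 0.0653 | 45 0.0672 | 90 0.0689 | 135 None | 180 0.0704 | 225 0.0686 | 270 0.0677 | 315 0.066 |
```

```bash
python3 -m crank '[{"jaw":4,"travel":[-0.94,0,-0.34],"turn":[0,0,0]},{"jaw":4,"travel":[-0.94,0,-0.34],"turn":[0,0,0]},{"jaw":4,"travel":[-0.94,0,-0.34],"turn":[0,0,0]},{"jaw":4,"travel":[-0.94,0,-0.34],"turn":[0,0,0]},{"jaw":4,"travel":[0,0,0],"turn":[0,0,0]}]'; 
python3 look.py b5.png .051 .064 291 182 .6537 .0381
```

```text
t: 9.4
tcp_pos: [0.5745, 0.0754, 0.0358]
orientation: [2.957, -0.635, 0.521]
ft_force: [0.3, -0.5, 0.3]
width: 0.0402
gripper_force: 0.0
rim centre [0.6543 0.0381] 0.0519 to well [-0.0006  0.    ]
t 9.4 tcp [0.5753 0.0748 0.036 ] toolx yaw -24.3 toolz [ 0.312 -0.141 -0.94 ] F [0.3 1.1 0.7] w 0.04
travel cm [8.06 0.12 3.15]
tcp to centre 0.0871
floor plane slope,z [-0.0083 -0.0078  0.0235] 426
0 0.0654 | 45 0.0663 | 90 0.0675 | 135 0.0645 | 180 0.0646 | 225 0.0663 | 270 0.0662 | 315 0.0652 |
```

View pics/z_b5.png

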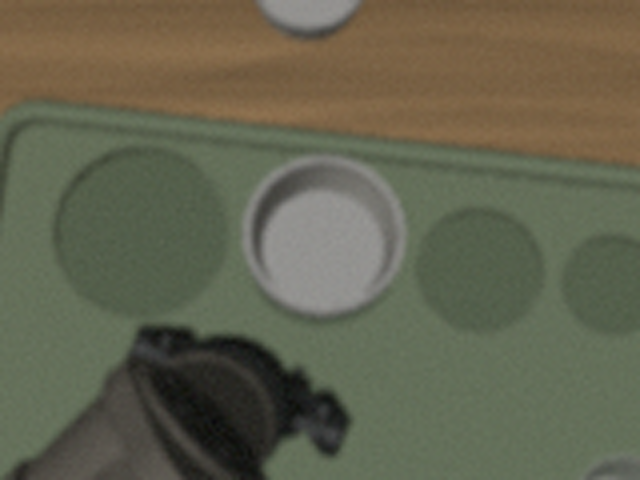

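The bowl is centred in well3 (crop (322,237)), level with its rim at z≈0.065, the height it should have when seated. Next is the cup.

```bash
python3 -m crank '[{"jaw":4,"travel":[0,0,-4],"turn":[0,0,0]},{"jaw":4,"travel":[0,0,-4],"turn":[0,0,0]},{"jaw":3,"travel":[0,0,-4],"turn":[0,0,0]},{"jaw":3,"travel":[0,0,0],"turn":[2.2,0,-6.1]},{"jaw":3,"travel":[0,0,0],"turn":[2.2,0,-6.1]},{"jaw":3,"travel":[0,0,0],"turn":[2.2,0,-6.0]},{"jaw":3,"travel":[0,0,0],"turn":[0,0,0]}]'; python3 -c "
from m import *
go([.416,-.131,.15])"
```

```text
t: 10.15
tcp_pos: [0.5386, 0.0886, 0.1488]
orientation: [3.074, -0.142, 0.543]
ft_force: [0.5, -0.6, -0.7]
width: 0.0299
gripper_force: 0.0
t 10.2 tcp [0.5386 0.0886 0.1488] toolx yaw -5.27 toolz [ 0.341 -0.032 -0.939] F [ 0.5 -0.6 -0.7] w 0.03
travel cm [-9.53 22.99 -3.59]
```

```bash
python3 -m crank '[{"jaw":3,"travel":[-1.6,3.8,-0.6],"turn":[0,0,0]},{"jaw":3,"travel":[-1.6,3.8,-0.6],"turn":[0,0,0]},{"jaw":3,"travel":[-1.6,3.8,-0.6],"turn":[0,0,0]},{"jaw":3,"travel":[-1.6,3.8,-0.6],"turn":[0,0,0]},{"jaw":3,"travel":[-1.6,3.8,-0.6],"turn":[0,0,0]},{"jaw":3,"travel":[-1.6,3.9,-0.6],"turn":[0,0,0]},{"jaw":3,"travel":[0,0,0],"turn":[0,0,0]}]'; python3 -c "
from m import *
go([.415,-.1305,.036])
d=np.array([.1529,-.0132]);d/=np.linalg.norm(d);print(np.array([.6319,-.1494])-.038*d)"
```

```text
t: 10.85
tcp_pos: [0.4137, -0.1335, 0.1496]
orientation: [3.072, -0.155, 0.541]
ft_force: [-0.5, -0.3, 1.2]
width: 0.0299
gripper_force: 0.0
t 10.8 tcp [ 0.4137 -0.1335  0.1496] toolx yaw -5.77 toolz [ 0.34  -0.035 -0.94 ] F [-0.5 -0.3  1.2] w 0.03
travel cm [-3.78 -0.32 10.71]
[ 0.59404082 -0.14613158]
```

```bash
python3 -m crank '[{"jaw":3,"travel":[-1.3,-0.1,3.5],"turn":[0,0,0]},{"jaw":3,"travel":[-1.3,-0.1,3.5],"turn":[0,0,0]},{"jaw":3,"travel":[-1.2,-0.1,2.5],"turn":[0,0,0]},{"jaw":3,"travel":[0,0,1.1],"turn":[0.2,0,-0.6]},{"jaw":3,"travel":[0,0,0],"turn":[0,0,0]},{"jaw":3,"travel":[0,0,0],"turn":[0,0,0]}]'; python3 look.py c1.png .034 .09 366 250 .6319 -.1494
```

```text
t: 11.45
tcp_pos: [0.4177, -0.125, 0.0373]
orientation: [3.078, -0.119, 0.543]
ft_force: [0.3, 0.8, 0.7]
width: 0.03
gripper_force: 0.0
rim centre [ 0.4798 -0.1356] 0.033 to well [ 0.1521 -0.0138]
t 11.5 tcp [ 0.418  -0.1252  0.0378] toolx yaw -4.4 toolz [ 0.342 -0.027 -0.939] F [-0.4 -0.5 -0.2] w 0.03
travel cm [20.07  0.76  7.75]
tcp to centre 0.0626
floor plane slope,z [-0.0211  0.0197  0.0311] 192
0 0.0909 | 45 0.0903 | 90 0.0906 | 135 0.0918 | 180 0.0924 | 225 0.0919 | 270 0.089 | 315 0.0894 |
```

View pics/z_c1.png

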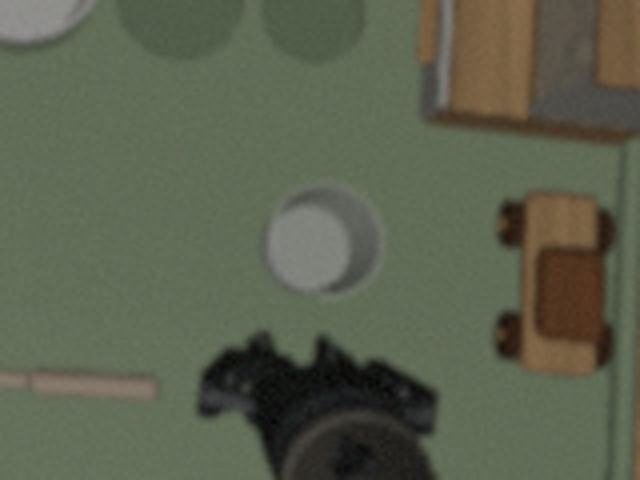

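The fork is behind the cup (crop (322,240)), about 5 mm left of the push line. The car and spoon are clear, so I correct and push.

```bash
python3 -m crank '[{"jaw":3,"travel":[0,0.5,0],"turn":[-0.2,0,0.5]},{"jaw":3,"travel":[0.94,0,0.34],"turn":[0,0,0]},{"jaw":3,"travel":[0.94,0,0.34],"turn":[0,0,0]},{"jaw":3,"travel":[0.94,0,0.34],"turn":[0,0,0]},{"jaw":3,"travel":[1.13,0,0.41],"turn":[0,0,0]},{"jaw":3,"travel":[1.13,0,0.41],"turn":[0,0,0]},{"jaw":3,"travel":[1.13,0,0.41],"turn":[0,0,0]},{"jaw":3,"travel":[1.13,0,0.41],"turn":[0,0,0]},{"jaw":3,"travel":[1.13,0,0.41],"turn":[0,0,0]},{"jaw":3,"travel":[0.94,0,0.34],"turn":[0,0,0]}]'; python3 -m crank '[{"jaw":3,"travel":[0.94,0,0.34],"turn":[0,0,0]},{"jaw":3,"travel":[0.94,0,0.34],"turn":[0,0,0]},{"jaw":3,"travel":[0,0,0],"turn":[0,0,0]}]';python3 look.py c2.png .034 .09 364 205 .6319 -.1494
```

```text
t: 12.5
tcp_pos: [0.5174, -0.139, 0.037]
orientation: [3.075, -0.132, 0.542]
ft_force: [-0.3, -0.9, 0.4]
width: 0.0301
gripper_force: 0.2
t: 12.8
tcp_pos: [0.5381, -0.1408, 0.0376]
orientation: [3.074, -0.132, 0.545]
ft_force: [0.2, -0.2, 0.7]
width: 0.0302
gripper_force: 0.0
rim centre [ 0.5711 -0.1401] 0.0339 to well [ 0.0608 -0.0093]
t 12.8 tcp [ 0.5369 -0.1406  0.0373] toolx yaw -4.9 toolz [ 0.341 -0.03  -0.939] F [-1.  -0.1 -0.4] w 0.03
travel cm [8.85 0.06 3.58]
tcp to centre 0.0342
floor plane slope,z [0.018 0.003 0.031] 163
0 0.0891 | 45 0.0886 | 90 0.0909 | 135 0.0878 | 180 0.0933 | 225 0.0909 | 270 0.0894 | 315 0.0885 |
```

View pics/z_c2.png

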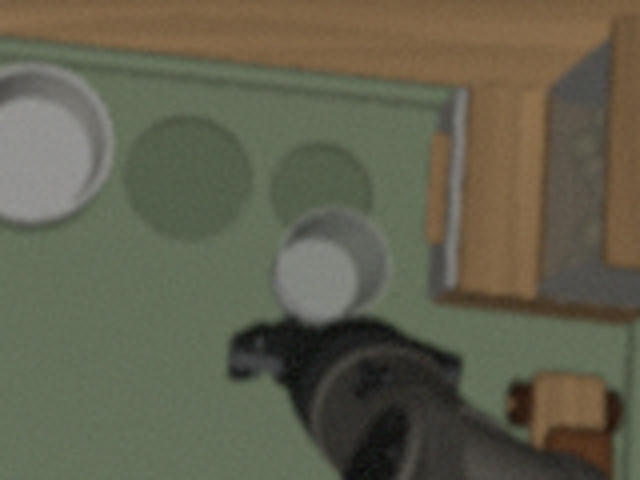

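```bash
python3 - <<'E'
from m import *
c={k:v for k,v in np.load('pics/c2.png.npz').items()}
p=c['pixels'].astype(int);vv,uu=np.mgrid[:420,:560]
m=(p[...,1]-p[...,0]<8)&(p.min(-1)>70)&((uu-366)**2+(vv-209)**2<400)
m=cv2.morphologyEx(m.astype(np.uint8),cv2.MORPH_OPEN,np.ones((3,3)))
cs,_=cv2.findContours(m,cv2.RETR_EXTERNAL,cv2.CHAIN_APPROX_NONE);k=max(cs,key=cv2.contourArea)[:,0,:]
k=k[k[:,1]<214];print(circ(np.array([ray(c,u,v,.09)[:2] for u,v in k])))
E
```

```text
(array([ 0.57201959, -0.14251024]), np.float64(0.033164112610597825))
```

```bash
python3 -m crank '[{"jaw":3,"travel":[0.94,0.05,0.34],"turn":[0,0,0]},{"jaw":3,"travel":[0.94,0.05,0.34],"turn":[0,0,0]},{"jaw":3,"travel":[0.94,0,0.34],"turn":[0,0,0]},{"jaw":3,"travel":[0.94,0,0.34],"turn":[0,0,0]},{"jaw":3,"travel":[0.75,0,0.27],"turn":[0,0,0]},{"jaw":3,"travel":[0.56,0,0.2],"turn":[0,0,0]},{"jaw":3,"travel":[0.38,0,0.14],"turn":[0,0,0]},{"jaw":3,"travel":[0.28,0,0.1],"turn":[0,0,0]},{"jaw":3,"travel":[0,0,0],"turn":[0,0,0]}]';python3 look.py c3.png .034 .09 364 190 .6319 -.1494
```

```text
t: 13.75
tcp_pos: [0.5968, -0.1468, 0.0371]
orientation: [3.075, -0.132, 0.542]
ft_force: [0.7, 0.4, -0.6]
width: 0.0301
gripper_force: 0.1
rim centre [ 0.6313 -0.1447] 0.0353 to well [ 0.0006 -0.0047]
t 13.8 tcp [ 0.5965 -0.1469  0.0371] toolx yaw -4.92 toolz [ 0.34 -0.03 -0.94] F [ 0.1 -0.2 -0.8] w 0.03
travel cm [ 3.23 -0.05  1.5 ]
tcp to centre 0.0349
floor plane slope,z [-0.235   0.0347  0.0271] 67
0 0.0722 | 45 0.0812 | 90 0.0774 | 135 0.0536 | 180 0.0633 | 225 0.0929 | 270 0.0811 | 315 0.0651 |
```

```bash
python3 -m crank '[{"jaw":3,"travel":[0.28,0,0.1],"turn":[0,0,0]},{"jaw":3,"travel":[0.28,0,0.1],"turn":[0,0,0]},{"jaw":3,"travel":[0.19,0,0.07],"turn":[0,0,0]},{"jaw":3,"travel":[0,0,0],"turn":[0,0,0]}]';python3 look.py c4.png .034 .08 364 190 .6319 -.1494;  python3 -m crank '[{"jaw":3,"travel":[0.19,0,0.07],"turn":[0,0,0]},{"jaw":3,"travel":[0,0,0],"turn":[0,0,0]}]'|sed -n '2p;4p';python3 look.py c5.png .034 .08 364 190 .6319 -.1494
```

```text
t: 14.2
tcp_pos: [0.6016, -0.1475, 0.0356]
orientation: [3.078, -0.133, 0.532]
ft_force: [-6.3, 0.7, 1.6]
width: 0.0299
gripper_force: 2.5
rim centre [ 0.6364 -0.146 ] 0.0343 to well [-0.0045 -0.0034]
t 14.2 tcp [ 0.6016 -0.1475  0.0356] toolx yaw -4.95 toolz [ 0.335 -0.029 -0.942] F [-5.8 -0.   2. ] w 0.03
travel cm [ 2.8  -0.07  1.17]
tcp to centre 0.0348
floor plane slope,z [-0.1459  0.0319  0.0243] 117
0 0.0774 | 45 0.0817 | 90 0.0783 | 135 0.0844 | 180 0.087 | 225 0.0862 | 270 0.0826 | 315 0.0783 | tcp_pos: [0.6015, -0.1476, 0.0345]
ft_force: [-8.4, 0.3, 3.2]
rim centre [ 0.6361 -0.1456] 0.0339 to well [-0.0042 -0.0038]
t 14.5 tcp [ 0.6015 -0.1476  0.0345] toolx yaw -4.96 toolz [ 0.331 -0.029 -0.943] F [-8.6  0.4  2. ] w 0.03
travel cm [ 2.86 -0.08  1.06]
tcp to centre 0.0347
floor plane slope,z [-0.0811 -0.0046  0.0232] 120
0 0.0787 | 45 0.0804 | 90 0.0824 | 135 0.0834 | 180 0.0863 | 225 0.0852 | 270 0.0808 | 315 0.0756 |
```

View pics/z_c5.png

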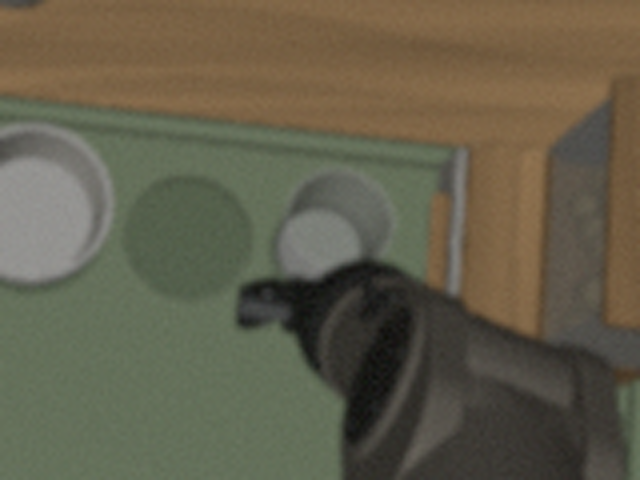

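The cup is in well1, held against the far wall with a slight lean (crop (335,225)). The bowl showed the same before release, so I back off and check.

```bash
python3 -m crank '[{"jaw":3,"travel":[-0.94,0,-0.34],"turn":[0,0,0]},{"jaw":3,"travel":[-0.94,0,-0.34],"turn":[0,0,0]},{"jaw":3,"travel":[-0.94,0,-0.34],"turn":[0,0,0]},{"jaw":3,"travel":[-0.94,0,-0.34],"turn":[0,0,0]},{"jaw":3,"travel":[-0.94,0,-0.34],"turn":[0,0,0]},{"jaw":3,"travel":[-0.94,0,-0.34],"turn":[0,0,0]},{"jaw":3,"travel":[0,0,-4],"turn":[0,0,0]},{"jaw":3,"travel":[0,0,-4],"turn":[0,0,0]},{"jaw":3,"travel":[-4,0,-2],"turn":[0,0,0]},{"jaw":3,"travel":[0,0,0],"turn":[0,0,0]}]';python3 look.py c6.png .034 .08 364 190 .6319 -.1494; echo; python3 look.py b6.png .051 .064 291 182 .6537 .0381; python3 - <<'E'
from h import *
a=cv2.imread('pics/c6.png')[135:335,190:470]
cv2.imwrite('pics/f.png',cv2.resize(a,None,fx=2.8,fy=2.8,interpolation=cv2.INTER_CUBIC))
E
```

```text
t: 15.5
tcp_pos: [0.4688, -0.1354, 0.1164]
orientation: [3.078, -0.135, 0.534]
ft_force: [-0.0, 0.2, -0.4]
width: 0.03
gripper_force: 0.0
rim centre [ 0.6289 -0.1463] 0.0349 to well [ 0.003  -0.0031]
t 15.6 tcp [ 0.4718 -0.1359  0.1171] toolx yaw -5.0 toolz [ 0.339 -0.03  -0.94 ] F [ 0.3 -1.1  0.2] w 0.03
travel cm [12.28 -0.05 13.28]
tcp to centre 0.1575
floor plane slope,z [-0.0222  0.0254  0.0217] 127
0 0.0761 | 45 0.0808 | 90 0.0797 | 135 0.0788 | 180 0.0813 | 225 0.0811 | 270 0.0796 | 315 0.0785 | 
rim centre [0.6542 0.0381] 0.0519 to well [-0.0005 -0.    ]
t 15.6 tcp [ 0.4741 -0.1362  0.1177] toolx yaw -4.96 toolz [ 0.341 -0.031 -0.939] F [1.1 0.1 0.2] w 0.03
travel cm [ 12.52 -18.93  13.45]
tcp to centre 0.2506
floor plane slope,z [ 0.0016 -0.0009  0.0233] 421
0 0.066 | 45 0.0659 | 90 0.0659 | 135 0.0659 | 180 0.0658 | 225 0.0655 | 270 0.0661 | 315 0.0655 |
```

View pics/f.png

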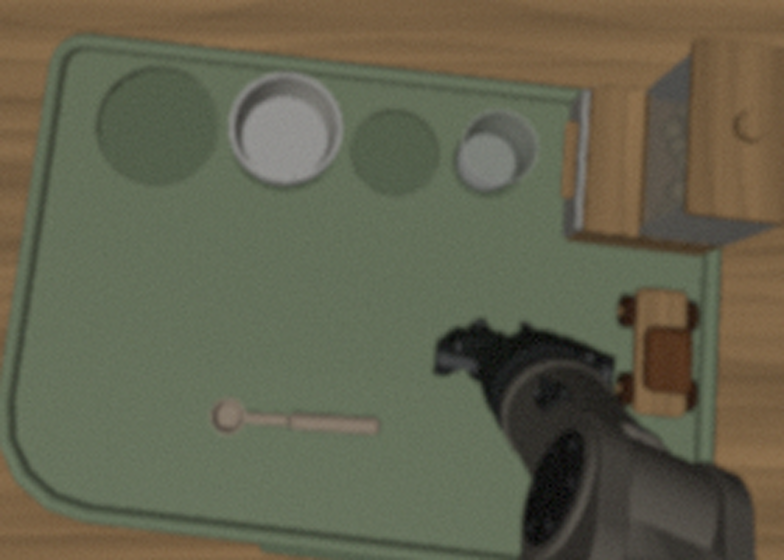

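The drawer is shut. The bowl and the cup are level and 10 mm down in wells 3 and 1, the cup's rim at z≈0.080 as expected, and the spoon and car haven't moved.

```bash
python3 -c "
from rig import bot
print(bot.close_job())"
```

```text
the job is handed in; nothing more can be done
None
```

I handed the job in at about 15.6 s on the robot's clock: the drawer is shut, the bowl sits level in well3 and the cup sits level in well1, and the spoon and toy car were not touched.

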